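Set up the screen press: carrier on its pins, screen held up for flooding

ROBOT

A 6-joint arm with a two-finger parallel gripper is mounted at the origin on a cart in front of the work surface, level with it; the furniture and walls round the work are solid. World frame = base frame: x ahead of the robot, y to its left, z up, the work surface at z = 0. Lengths are in m, angles in degrees, forces in N, time in s.
With the tool pointing down it reaches from about 0.35 to 0.975 m from the base axis. Payload 4.9 kg.
Tool frame: the origin (TCP) lies midway between the tips of the shut fingers; the grasp point (between the pads) lies env.tcp_to_grasp behind it (env.tcp_to_grasp is the distance from the TCP to the grasp point, in m); z points along the fingers, y is the line along which they close (so a half turn about z gives the same grasp; the last joint's range is limited). The gripper opens to 85 mm and grips with 20 to 120 N. Pads are 22 mm wide; open, the fingers measure 114 mm over their backs; the gripper's body (76 mm by 85 mm) begins 54 mm behind the grasp point. The pads swing forward as they close: fully open they stand 13 mm farther back than shut.
Start: joints at [57.067, 3.019, 92.412, -0, 84.569, -6.818], TCP at [0.275, 0.561, 0.231] pointing down, gripper open.
Joint ranges: [-172.51, 172.51], [-57.92, 126.97], [3.15, 148.05], [-58.71, 238.71], [5.1, 150.11], [-179.66, 179.66]. Speed limits (degrees/s): [147.25, 147.25, 180, 180, 180, 180].

INTERFACE

Orientations are given as [roll, pitch, yaw] about the fixed x, y, z axes, in that order (R = Rz(yaw) Ry(pitch) Rx(roll)).
In Python, from workcell import env, solver, eyes gives the robot as it stands. Calls block until the motion is done:
- env.goto(position, orientation): joint-space move of the TCP to a pose.
- env.line_to(position, rotation=None, rate=0.15): straight line of the TCP; rotation=None keeps the orientation; rate is the mean speed in m/s.
- env.move_joints(angles): joint-space move.
- env.open_gripper() and env.grasp(f_grip=None): open the fingers fully, or close them until they stop; f_grip is the grip in N (None keeps the last).
- env.sleep(seconds).
- solver.ik(position, orientation): joint angles nearest the present ones, or None.
- env.get_obs(): the state.
- eyes.snapshot(name): name is "scene" or "top"; returns a dict with "frame" (384x512x3 uint8, red, green, blue), "z_map" (384x512 float32, m along the optical axis (not along the pixel's ray), 0 where there is no reading), "fov_y" (degrees; the focal length in pixels is half the picture's height over the tangent of half this angle, whatever the lens; pixels are square), "cx", "cy" (the principal point, pixels), "dist" ([k1, k2, p1, p2, k3] as OpenCV has them; the pictures are not rectified), "origin" and "orientation" of the camera in the world. Camera axes: x right, y down, z forward; pixel columns grow to the right and rows downward; lengths in m; the calibration is good to about 2 mm. A picture is of the moment at which its call begins.
A pose or a line that the arm cannot do raises env.MotionError and nothing moves.
- env.finish_job(): hands the job in; it is judged then, once.
The state is a dict: "time_s": time; "qpos": joint angles; "joint_velocities": joint speeds; "effort": joint torques, N m; "tool_pos": TCP position; "tool_rot": TCP orientation; "contact_force": force on the tool from outside, world axes, zero at the start; "torque": the same for the moment, N m; "finger_gap": opening from 0.0 (shut) to 1.0 (fully open); "finger_force": force on a finger pad.
Only numpy, scipy, OpenCV 4.12 (cv2) and the standard library are available. Lean on these libraries where they do the work, as an engineer would, in place of code of your own. Each camera call takes 0.05 s, during which the arm holds its last target. There are 200 camera calls.

TASK

Get the small card-printing press ready for the flood stroke: lower the loaded card carrier over the two locating pins of the press until it lies flush on the bed, and let go of it. Then take hold of the screen frame, which leans back on its stops, swing it forward and hold it steady with its mesh 30 degrees above the closed position, never letting the screen close on the card; it would fall shut by itself, so the program finishes while still holding it there. Leave everything else on the counter where it is.

Things in the scene. Friction and masses are not known exactly. Their poses are not given: they have to be found in the camera images.
- press: small hinged screen-printing press, fixed to the counter: grey base 244 x 156 mm, 20 mm high. Origin: on the counter under the bed's centre; z up; +x points from the bed to the hinge side, y runs along the hinge. Base from x = -104 to +140 mm. Hinge cheeks 62 mm high at x = 85, y = +-61 mm; stop posts 110 mm high at x = 125, y = +-49 mm.
- bed (a point): centre of the bed's top, 30 mm above the counter. The bed is a raised rail 128 mm (press x) x 40 mm (press y), 10 mm above the base, so a carrier overhangs it 10 mm on each side. Two steel locating pins stand on it at press x = -51 and +51 mm, y = 0: 8 mm in diameter, 10 mm high, the upper 5 mm tapering to 3 mm.
- carrier: card carrier: aluminium plate 124 (its x) x 60 (its y) x 12 mm, 0.25 kg, with a white card 85 x 55 mm on top, loose on the counter. Two through holes 10 mm in diameter at its x = -51 and +51 mm, y = 0; it may go on the pins either way round. Origin: centre of its underside; z up. Grip it across its 60 mm width, coming from high above: a shop scale stands at its left.
- screen (a joint): angle (rad) of the screen frame about the hinge line: 0 closed (flat on the card of a seated carrier), growing as its front rises, 1.745 leaning back on the stops, where it starts and stays. Below 1.57 it falls shut unless held; 30 degrees is 0.524. Aluminium frame with mesh, 108 mm wide, reaching 168 mm from the hinge, 14 mm thick, about 0.5 kg.
- hinge (a point): middle of the hinge line, 50 mm above the counter, at x = 85 mm, y = 0 in press axes; the hinge line runs along press y.
- grip (a point): centre of the screen's grip: black round bar 22 mm in diameter, 40 mm long, parallel to the hinge line, on a 9 mm stem in the middle of the frame's front bar, 203 mm from the hinge line, in line with the frame: straight above the hinge at 90 degrees, toward press -x when closed. Pinch its two ends, fingers closing along the hinge line; it may turn between them.
- squeegee: printing squeegee lying flat: wooden grip 30 x 90 x 20 mm with a rubber blade along one side; a bystander, to be left alone. Origin: centre of its underside.
- card_stack: stack of white cards, 55 x 85 x 14 mm; a bystander, to be left alone. Origin: centre of its underside.
- tape_roll: roll of packing tape lying flat, 88 mm across, 24 mm high; a bystander, to be left alone. Origin: centre of its underside.
- ribbon_brown: spool of ribbon standing on its flange, 60 mm across, 28 mm high; a bystander, to be left alone. Origin: centre of its underside.
- date_stamp: date stamp with upright wooden grip, 26 x 55 x 71 mm; a bystander, to be left alone. Origin: centre of its underside.
- gift_a: open, empty gift box bottom, 66 x 100 x 35 mm; a bystander, to be left alone. Origin: centre of its underside.
- marker: black marker pen lying on the counter, 130 x 13 x 13 mm; a bystander, to be left alone. Origin: centre of its underside.
Mind the look-alikes: they are no part of the job. What is shaped like the carrier but purple is not meant.

How it is judged:
By the outcome, as a careful person would: the job done as asked, in the order asked, and still so for the second after the job is handed in, while the arm keeps its last pose, push and grip.
It also fails if it takes over 54 s, if anything falls off the work surface, if the arm or the gripper's body presses on something with over 40 N, if the wrist force passes 120 N, or if a joint passes its speed limit or range.

## Working session

There is one attempt and no reset: what is moved stays moved. The work goes in short steps, each a Python script; the robot and the scene stay as the last script left them, time stands still between calls to the robot, and variables do not carry over. Pictures are saved under pics/ and viewed, at most 10 in all, crops included, and the job is handed in when it is done.

```bash
ls; mkdir -p pics; cat > h.py <<'E'
import numpy as np, cv2
from scipy.spatial.transform import Rotation as R
def K(s):
    h=s["frame"].shape[0]; f=h/2/np.tan(np.radians(s["fov_y"])/2)
    return np.array([[f,0,s["cx"]],[0,f,s["cy"]],[0,0,1.]])
def rot(s):
    o=np.array(s["orientation"],float)
    return o if o.shape==(3,3) else R.from_euler('xyz',o,degrees=True).as_matrix()
def rays(s,px):
    u=cv2.undistortPoints(np.array(px,float).reshape(-1,1,2),K(s),np.array(s["dist"],float)).reshape(-1,2)
    return np.c_[u,np.ones(len(u))]
def plane(s,px,z):
    d=rays(s,px)@rot(s).T; o=np.array(s["origin"]); return o+d*((z-o[2])/d[:,2])[:,None]
def depthpts(s,px):
    px=np.array(px,int).reshape(-1,2); z=s["z_map"][px[:,1],px[:,0]]
    return np.array(s["origin"])+(rays(s,px)*z[:,None])@rot(s).T
def cloud(s):
    h,w=s["z_map"].shape; g=np.stack(np.meshgrid(np.arange(w),np.arange(h)),-1).reshape(-1,2)
    return depthpts(s,g).reshape(h,w,3)
E
python3 - <<'E'
from workcell import env,solver,eyes
import cv2,pickle
o=env.get_obs();print(o,env.tcp_to_grasp)
for n in("scene","top"):
    s=eyes.snapshot(n);pickle.dump(s,open(n+".pkl","wb"))
    print({k:v for k,v in s.items() if k not in("frame","z_map")}, (s["z_map"]>0).mean())
    cv2.imwrite(f"pics/{n}0.png",cv2.resize(s["frame"][:,:,::-1],(800,600),interpolation=cv2.INTER_CUBIC))
E
```

```text
pics
{'time_s': 0.0, 'qpos': array([ 5.70647589e+01,  3.05724937e+00,  9.24914042e+01,  5.44866051e-04,
        8.45659522e+01, -6.81918584e+00]), 'joint_velocities': array([ 0.0054515 , -0.1175204 ,  0.01973351, -0.0071187 , -0.04099257,
       -0.03124285]), 'effort': array([-1.57192455e-03, -3.93668139e+01, -3.70175278e+01, -7.51061089e-05,
        6.63031722e-03,  1.38969924e-05]), 'tool_pos': array([0.27479552, 0.56067637, 0.23007026]), 'tool_rot': array([-1.79886269e+02, -1.41463514e-02,  1.53883879e+02]), 'contact_force': array([-0.20364595, -0.90076044, -0.28161768]), 'torque': array([ 0.0265523 , -0.02995149,  0.01794336]), 'finger_force': 0.0, 'finger_gap': 1.000645050927599} 0.0187
{'fov_y': 49.22435131856742, 'cx': 262.86446882052655, 'cy': 191.33858332208712, 'dist': array([-0.00025787,  0.        ,  0.        ,  0.        ,  0.        ]), 'origin': array([-0.15116517, -0.86256467,  0.77194286]), 'orientation': array([-125.08724711,    0.80306138,  -42.07904026])} 0.995880126953125
{'fov_y': 54.8913510932804, 'cx': 255.38293493275913, 'cy': 190.25599909562217, 'dist': array([-0.03591131,  0.        ,  0.        ,  0.        ,  0.        ]), 'origin': array([ 0.477755  , -0.05587665,  1.2199182 ]), 'orientation': array([-176.7772468 ,   -1.5100591 ,  -89.17714068])} 0.9960072835286459
```

View pics/scene0.png

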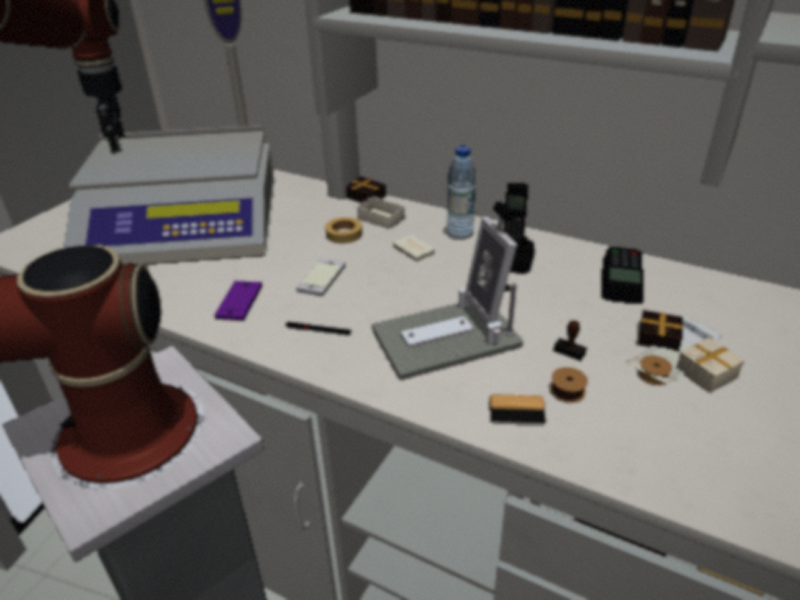

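View pics/top0.png

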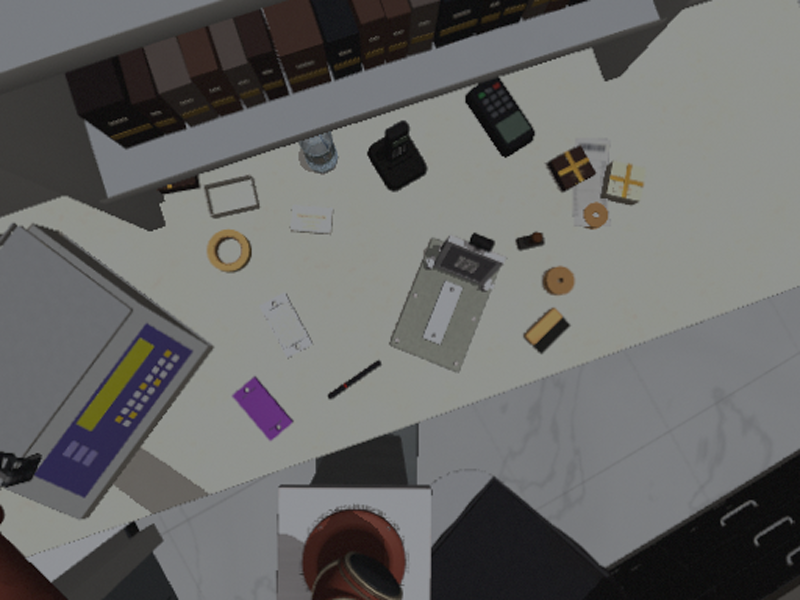

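The scene view shows the arm at left, the big scale, and the press at about (450,330) with its screen leaning back. In the top view there are three flat plates:
- Purple plate at (262,407): the excluded look-alike.
- Pale plate with two end holes at (289,325): fits the carrier (aluminium, white card, holes).
- White block at (312,220): the card stack, with no holes.

I'll confirm this in an enlarged crop and measure.

```bash
python3 - <<'E'
import pickle,cv2,numpy as np
from h import *
s=pickle.load(open("top.pkl","rb")); f=s["frame"]; P=cloud(s); Z=P[...,2]
def crop(x0,y0,w,h,W,H): 
    c=f[y0:y0+h,x0:x0+w,::-1].astype(float); c=np.clip((c-20)*1.25,0,255).astype(np.uint8)
    return cv2.resize(c,(W,H),interpolation=cv2.INTER_CUBIC)
a=crop(160,180,50,75,400,600); b=crop(245,140,80,120,400,600)
cv2.imwrite("pics/crops.png",np.hstack([a,b]))
for name,(x0,x1,y0,y1),lo,hi in(("carrier",(162,208,182,235),.006,.022),("base",(240,325,165,242),.015,.0255),("rail",(262,302,172,225),.0265,.045)):
    m=np.zeros(Z.shape,np.uint8); m[y0:y1,x0:x1]=((Z>lo)&(Z<hi))[y0:y1,x0:x1]
    n,l,st,_=cv2.connectedComponentsWithStats(m); k=1+np.argmax(st[1:,4]); m=(l==k)
    q=P[m]; r=cv2.minAreaRect((q[:,:2]*1000).astype(np.float32)); print(name,m.sum(),np.median(q[:,2]),q[:,:2].mean(0),r)
fl=P[200:215,215:235]; print("table z",np.median(fl[...,2]),fl[...,2].std())
E
```

```text
carrier 701 0.012167356985245181 [0.48578956 0.14931996] ((486.3282165527344, 150.09872436523438), (126.09359741210938, 60.86067199707031), 29.54047966003418)
base 2162 0.01969682483617452 [ 0.5039338  -0.17045452] ((511.89337158203125, -174.2823028564453), (156.0700225830078, 197.7738494873047), 69.01591491699219)
rail 459 0.03015052997220513 [ 0.51596394 -0.17555961] ((516.1830444335938, -175.77392578125), (40.00715255737305, 127.60911560058594), 68.87902069091797)
table z -0.00015794067633390085 0.0024407188511151013
```

View pics/crops.png

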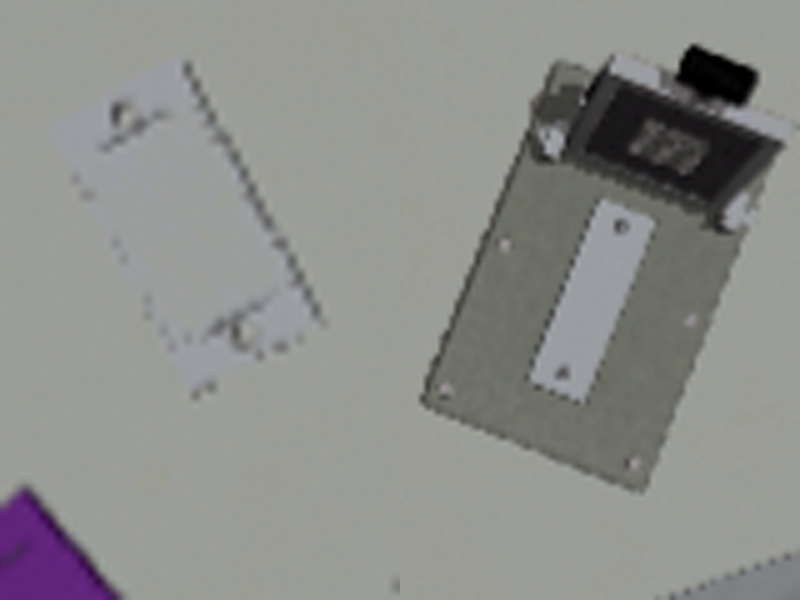

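The left crop confirms the carrier: a pale plate with a card and holes at crop (122,115) and (242,330). The purple plate is separate. The right crop shows the rail with pins at (620,225) and (562,372), and the black grip bar at (718,72).

```bash
python3 - <<'E'
import pickle
from h import *
from workcell import env,solver,eyes
s=pickle.load(open("top.pkl","rb"))
H=plane(s,[(174.75,194),(189.75,220.8)],.012)[:,:2]; Pn=plane(s,[(288.6,184.6),(276.9,214)],.04)[:,:2]
for n,a in(("holes",H),("pins",Pn)):
    d=a[0]-a[1]; print(n,a.mean(0),np.linalg.norm(d),np.degrees(np.arctan2(d[1],d[0])))
P=cloud(s); q=P.reshape(-1,3); q=q[(q[:,2]>.35)&(q[:,0]>.45)&(abs(q[:,1]+.2)<.25)]; print("shelf minx",q[:,0].min() if len(q) else None, np.median(q[:,2]) if len(q) else None)
sc=P[(P[...,0]>.2)&(P[...,0]<.9)&(P[...,1]>.2)&(P[...,2]>.05)]; print("scale min y",np.percentile(sc[:,1],1),"top",np.percentile(sc[:,2],90))
c=np.array([.4863,.1501]); dn=[180,0,29.5]
p=env.get_obs()["tool_pos"]; env.line_to([p[0],p[1],.30],rate=.3)
env.goto([*c,.25],dn); env.line_to([*c,.06],rate=.25); env.line_to([*c,-.002],rate=.1)
o=env.get_obs(); print(o["time_s"],o["tool_pos"],o["contact_force"],o["qpos"])
env.grasp(60); o=env.get_obs(); print(o["tool_pos"],o["finger_gap"],o["finger_force"],o["contact_force"])
env.line_to([*c,.05],rate=.1); env.line_to([*c,.15],rate=.25); o=env.get_obs(); print(o["time_s"],o["finger_gap"],o["finger_force"],o["contact_force"])
E
```

```text
holes [0.48668671 0.15047754] 0.10020835525157222 30.496075794141948
pins [ 0.5171813  -0.17409981] 0.10150206712793994 -21.11971363459885
shelf minx 0.47775500242727575 0.484587140935191
scale min y 0.20345366318235875 top 0.6418645338813614
3.85 [ 0.48696023  0.15021632 -0.00133725] [-0.12205842 -1.79565337 -0.24270216] [8.77071218e+00 2.92548631e+00 1.16818890e+02 1.82786184e-03
 6.01850299e+01 6.92697271e+01]
[ 0.48759176  0.15025351 -0.0005577 ] 0.680564989772897 65.2850604057312 [ 0.05937323 -0.74610938  5.6208135 ]
5.4333 0.6756784935220399 64.82649564743042 [-0.51483692  0.31697768 -3.44909599]
```

```bash
python3 - <<'E'
import pickle
from h import *
from workcell import env,solver,eyes
c=np.array([.5165,-.1755])
env.goto([*c,.15],[180,0,-21.1]); env.line_to([*c,.075],rate=.15); env.sleep(.3)
o=env.get_obs(); print(o["time_s"],o["tool_pos"],o["tool_rot"],o["finger_gap"],o["qpos"])
ims=[]
for n,(x,y,w,h) in(("top",(245,150,80,120)),("scene",(225,140,110,165))):
    s=eyes.snapshot(n);pickle.dump(s,open(n+"1.pkl","wb")); ims.append(cv2.resize(s["frame"][y:y+h,x:x+w,::-1],(400,600),interpolation=cv2.INTER_CUBIC))
    if n=="top":
        P=cloud(s);Z=P[...,2]; m=np.zeros(Z.shape,np.uint8); m[150:250,245:325]=((Z>.078)&(Z<.105))[150:250,245:325]
        q=P[m>0]; print(m.sum(),np.median(q[:,2]),cv2.minAreaRect((q[:,:2]*1000).astype(np.float32)))
cv2.imwrite("pics/hold.png",np.hstack(ims))
E
```

```text
7.625 [ 0.51715515 -0.17584545  0.07613963] [ 1.79989311e+02 -1.11139857e-01 -2.11000239e+01] 0.6836227520333269 [-2.65864450e+01  8.05684214e-01  1.10280709e+02 -1.54606974e-05
  6.88019544e+01  8.45135949e+01]
281 0.08895335519350867 ((544.8598022460938, -173.49151611328125), (112.24835968017578, 178.11529541015625), 59.61673355102539)
```

View pics/hold.png

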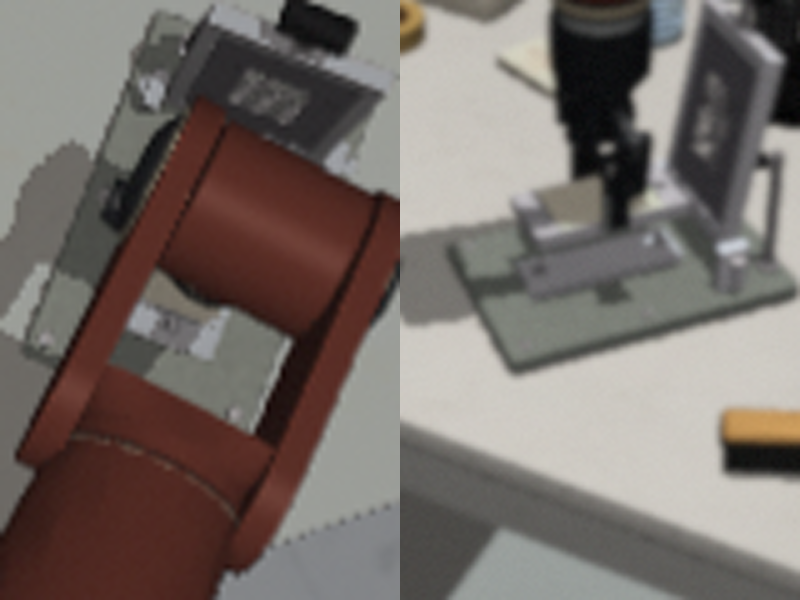

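The wrist hides most of the top view, leaving the near end at about (170,325). In the scene crop the carrier hangs level above the rail, and its right side face is visible from (515,205) to (695,225). I'll measure carrier against rail in the scene camera's depth.

```bash
python3 - <<'E'
import pickle
from h import *
c=np.array([.5162,-.1758]); a=np.radians(-21.1); M=np.array([[np.cos(a),np.sin(a)],[-np.sin(a),np.cos(a)]])
def get(fn):
    P=cloud(pickle.load(open(fn,"rb"))); x=(P[...,:2]-c)@M.T*1000; return np.dstack([x,P[...,2]*1000])
def rep(n,Q,zl,zh,xl,yl):
    m=(Q[...,2]>zl)&(Q[...,2]<zh)&(abs(Q[...,0])<xl)&(abs(Q[...,1])<yl); q=Q[m]
    print(n,len(q),"zmed",np.median(q[:,2]).round(1),"x",np.percentile(q[:,0],[0,2,98,100]).round(1),"y",np.percentile(q[:,1],[0,2,98,100]).round(1)); return q
for fn in("scene.pkl","top.pkl"): rep("rail "+fn,get(fn),27,34,75,32)
Q=get("scene1.pkl")
t=rep("carr top",Q,86,95,75,45); sd=rep("carr side",Q,79,85,75,45)
for n,q in(("side",sd),):
    k=np.polyfit(q[:,0],q[:,1],1); print(n,"slope deg",np.degrees(np.arctan(k[0])),"y at 0",k[1],"std",np.std(q[:,1]-np.polyval(k,q[:,0])))
T=get("top1.pkl"); rep("carr top-cam",T,84,95,75,36)
g=get("top.pkl"); b=g[(g[...,2]>27)&(g[...,2]<34)&(abs(g[...,0])<60)&(abs(g[...,1])<32)]
R0=get("scene.pkl"); m=(R0[...,2]>22.5)&(R0[...,2]<28)&(abs(R0[...,0])<60)&(R0[...,1]<-10)&(R0[...,1]>-30); q=R0[m]
k=np.polyfit(q[:,0],q[:,1],1); print("rail side",len(q),k,np.std(q[:,1]-np.polyval(k,q[:,0])))
E
```

```text
rail scene.pkl 400 zmed 30.2 x [-63.3 -61.   61.9  65.2] y [-22.2 -21.5  19.3  22. ]
rail top.pkl 408 zmed 30.1 x [-63.8 -61.3  61.4  63.8] y [-20.  -19.1  19.4  20. ]
carr top 451 zmed 89.1 x [-62.3 -61.2  60.3  63.3] y [-44.9 -39.6  29.7  35.9]
carr side 83 zmed 82.1 x [-62.7 -62.   58.5  61.3] y [-37.4 -35.3  18.4  26.7]
side slope deg -4.576784727907172 y at 0 -24.03835719685524 std 14.270418035622365
carr top-cam 178 zmed 88.6 x [-62.4 -62.  -27.4 -24.1] y [-30.4 -29.7  22.7  24.5]
rail side 66 [-4.21384534e-03 -1.94779736e+01] 2.4863573229183897
```

The carrier is centred on the rail to within about 1 mm. I'll lower it while watching the forces.

```bash
python3 - <<'E'
import numpy as np
from workcell import env
c=np.array([.5160,-.1756])
env.line_to([*c,.048],rate=.1)
f0=env.get_obs()["contact_force"]
for z in (.044,.042,.040,.038,.036,.034,.032,.031,.030,.029,.028):
    env.line_to([*c,z],rate=.05); o=env.get_obs(); f=o["contact_force"]-f0
    print(z,o["tool_pos"].round(4),f.round(1),o["finger_gap"].round(3))
    if np.linalg.norm(f)>20: print("stop");break
print(o["time_s"],o["torque"])
E
```

```text
Traceback (most recent call last):
AttributeError: 'float' object has no attribute 'round'
```

```bash
python3 - <<'E'
import numpy as np
from workcell import env
c=np.array([.5160,-.1756])
o=env.get_obs();f0=o["contact_force"];print(f0,o["tool_pos"])
for z in (.042,.040,.038,.036,.034,.032,.031,.030,.029,.028):
    env.line_to([*c,z],rate=.05); o=env.get_obs(); f=o["contact_force"]-f0
    print(z,o["tool_pos"].round(4),f.round(1),round(o["finger_gap"],3))
    if np.linalg.norm(f)>20: print("stop");break
print(o["time_s"],o["torque"])
E
```

```text
[-0.28295911  0.73281744 -2.26681006] [ 0.51619888 -0.17568393  0.04426887]
0.042 [ 0.516  -0.1756  0.042 ] [ 0.1 -1.4 -0.8] 0.679
0.04 [ 0.5158 -0.1755  0.0398] [ 0.  -1.   0.2] 0.679
0.038 [ 0.5158 -0.1755  0.0378] [ 0.9 -0.5  0.5] 0.679
0.036 [ 0.5161 -0.1756  0.0359] [ 0.3 -0.2  0.3] 0.684
0.034 [ 0.5166 -0.1757  0.0341] [ 2.6 -1.1 -2. ] 0.68
0.032 [ 0.5167 -0.1757  0.0323] [ 4.4 -0.3 -0.3] 0.68
0.031 [ 0.5167 -0.1757  0.0315] [ 4.8 -0.   0.2] 0.681
0.03 [ 0.5168 -0.1758  0.0305] [ 5.9 -0.2  2.5] 0.678
0.029 [ 0.5168 -0.1758  0.0295] [6.5 0.4 2.3] 0.679
0.028 [ 0.5168 -0.1758  0.0295] [2.5 2.5 7.3] 0.68
10.8917 [ 0.36586481 -0.34149003  0.01422224]
```

```bash
python3 - <<'E'
import pickle
from h import *
from workcell import env,solver,eyes
env.open_gripper(); c=[.5160,-.1756]
env.line_to([*c,.10],rate=.1); env.line_to([*c,.30],rate=.3); env.goto([.42,.12,.36],[180,0,-21.1])
c=np.array([.5162,-.1758]); a=np.radians(-21.1); M=np.array([[np.cos(a),np.sin(a)],[-np.sin(a),np.cos(a)]])
ims=[]
for n,(x,y,w,h) in(("top",(245,140,80,120)),("scene",(225,130,110,165))):
    s=eyes.snapshot(n);pickle.dump(s,open(n+"2.pkl","wb")); ims.append(cv2.resize(s["frame"][y:y+h,x:x+w,::-1],(400,600),interpolation=cv2.INTER_CUBIC))
    P=cloud(s); Q=np.dstack([(P[...,:2]-c)@M.T*1000,P[...,2]*1000])
    m=(Q[...,2]>37)&(Q[...,2]<49)&(abs(Q[...,0])<72)&(abs(Q[...,1])<40); q=Q[m]
    k=np.linalg.lstsq(np.c_[q[:,:2],np.ones(len(q))],q[:,2],rcond=None)[0]
    print(n,len(q),"z",np.percentile(q[:,2],[2,50,98]),"x",q[:,0].min(),q[:,0].max(),"y",q[:,1].min(),q[:,1].max(),"tilt",k)
    bl=(s["frame"].max(2)<60)&(Q[...,0]>85)&(Q[...,0]<150)&(abs(Q[...,1])<40)&(Q[...,2]>225)&(Q[...,2]<280); g=Q[bl]
    if len(g): print(" grip",len(g),g.min(0),g.max(0),g.mean(0))
    fr=(Q[...,2]>70)&(Q[...,2]<215)&(Q[...,0]>70)&(Q[...,0]<128)&(abs(Q[...,1])<56); g=Q[fr]
    k=np.polyfit(g[:,2],g[:,0],1); print(" frame",len(g),"angle",90+np.degrees(np.arctan(k[0])),"x at z50",np.polyval(k,50),"y",g[:,1].min(),g[:,1].max())
o=env.get_obs();print(o["time_s"])
for q in ([.62,-.2167,.24],):pass
T=cloud(s).reshape(-1,3); T=T[(T[:,2]>.30)&(T[:,2]<.8)&(abs(T[:,1]+.2)<.2)&(T[:,0]>.5)]; print("shelf x",T[:,0].min() if len(T) else None)
cv2.imwrite("pics/seated.png",np.hstack(ims))
E
```

```text
top 706 z [37.87443506 42.10992374 47.03784329] x -62.797047188298286 61.24968588465142 y -31.082145227152143 29.315232791009485 tilt [1.61698113e-03 6.62358080e-03 4.21328117e+01]
 grip 115 [109.74973134 -17.325929   229.07163292] [129.34412766  20.16396475 264.09704321] [118.72266209   1.95227255 257.41463075]
 frame 667 angle 100.72128667697696 x at z50 78.3061431728673 y -53.71741542760012 54.9595137256959
scene 615 z [37.72620927 42.50670907 45.59724017] x -62.26536244931444 63.240227922882404 y -34.041643111842255 33.913997241223626 tilt [3.59803126e-03 9.02506671e-03 4.23827068e+01]
 grip 105 [109.74153278 -21.86830562 234.64630462] [129.48702199  17.47309098 262.57377445] [118.00022253  -7.7309975  254.50884526]
 frame 1222 angle 97.63379187665325 x at z50 86.90082112743953 y -55.909779666526376 55.43059962535137
14.275
shelf x 0.7470930640844038
```

View pics/seated.png

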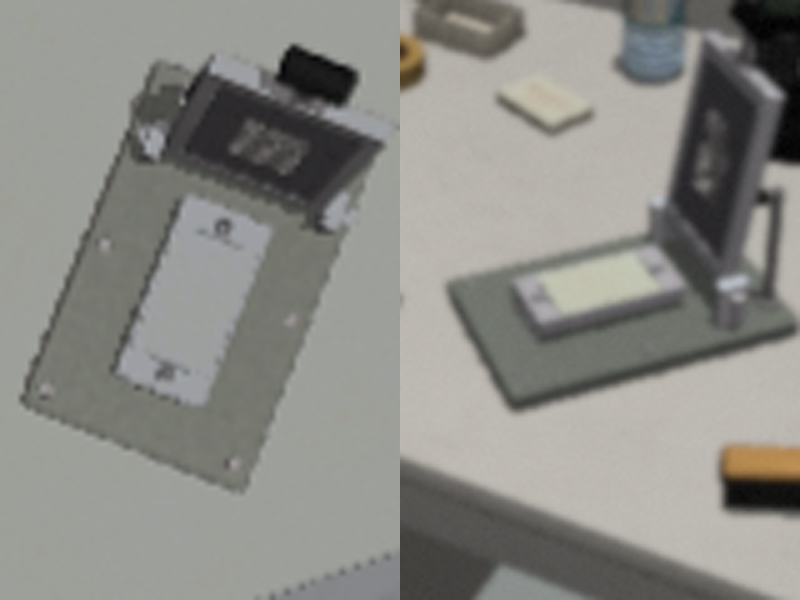

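The carrier is seated flat, with its top at 42 mm and no tilt, and the pins show in both holes at (222,227) and (165,372). The grip bar sits at about press x 120, y 0, z 250 mm. Next I'll pinch it with the tool tilted 20° back toward the robot and check the whole arc before moving.

```bash
cat > arc.py <<'E'
from h import *
c=np.array([.5162,-.1758,0]); ps=-21.1; Rp=R.from_euler('z',ps,degrees=True).as_matrix(); TH=-20; ORI=[180,TH,ps]
tz=R.from_euler('xyz',ORI,degrees=True).as_matrix()[:,2]
def bar(phi): p=np.radians(phi); return c+Rp@np.array([.085-.203*np.cos(p),0,.05+.203*np.sin(p)])
def tcp(phi,back=0): return bar(phi)+tz*(.020-back)
E
python3 - <<'E'
from arc import *
from workcell import env,solver
for p,b in((100,.13),(100,0),(65,0),(30,0)): print(p,b,tcp(p,b),solver.ik(tcp(p,b),ORI))
env.goto(tcp(100,.13),ORI); env.line_to(tcp(100,.04),rate=.2); env.line_to(tcp(100),rate=.08)
o=env.get_obs(); print(o["time_s"],o["tool_pos"]-tcp(100),o["contact_force"])
env.grasp(40); o=env.get_obs(); print(o["finger_gap"],o["finger_force"],o["tool_pos"]-tcp(100),o["contact_force"],o["time_s"])
E
```

```text
100 0.13 [ 0.59328842 -0.20554595  0.35328216] [-26.76319761 -12.04224424  96.75492641   1.99883701  75.38576378
  84.1717925 ]
100 0 [ 0.63476998 -0.22155235  0.23112212] [-26.32347585  -2.88670407  99.9617954    2.00242804  63.01557208
  84.18105703]
65 0 [ 0.52184334 -0.17797758  0.21518663] [-27.72456798 -20.06760654 116.23615398   2.51656603  63.97629791
  82.66700394]
30 0 [ 0.43786665 -0.14557368  0.13270615] [-29.38002921 -31.64902718 132.18759368   3.27055954  59.69432381
  80.5612943 ]
16.8917 [-2.99328545e-05 -3.10023636e-05 -4.15636977e-04] [-1.09849778 -0.147038   -0.18017028]
0.463935604327493 42.79397249221802 [0.00049028 0.00109414 0.00099598] [-0.65517381  5.05961874  3.82259814] 17.375
```

```bash
python3 - <<'E'
from arc import *
from workcell import env,eyes
import pickle
for p in np.arange(92.5,29,-6.25):
    env.line_to(tcp(p),rate=.08); o=env.get_obs(); f=o["contact_force"]
    print(round(p,1),((o["tool_pos"]-tcp(p))*1000).round(1),f.round(1),round(o["finger_gap"],3))
    if np.linalg.norm(f)>50: print("stop");break
env.sleep(.5); o=env.get_obs(); print(o["time_s"],o["finger_force"],((o["tool_pos"]-tcp(p))*1000).round(1))
M=Rp[:2,:2].T; ims=[]
for n,(x,y,w,h) in(("top",(245,140,80,120)),("scene",(205,110,120,180))):
    s=eyes.snapshot(n);pickle.dump(s,open(n+"3.pkl","wb")); ims.append(cv2.resize(s["frame"][y:y+h,x:x+w,::-1],(400,600),interpolation=cv2.INTER_CUBIC))
cv2.imwrite("pics/swung.png",np.hstack(ims))
E
```

```text
92.5 [0.8 0.9 0.7] [3.9 5.9 0.4] 0.46
86.2 [0.6 0.9 0.5] [3.4 5.1 0.8] 0.462
80.0 [0.5 0.9 0.4] [3.5 5.4 0.1] 0.462
73.8 [0.3 0.9 0.2] [2.  6.4 0.5] 0.46
67.5 [0.3 0.9 0.1] [2.5 6.2 0.8] 0.46
61.2 [0.3 0.8 0.2] [ 2.5  5.8 -0.4] 0.458
55.0 [-0.   0.9 -0.1] [0.8 5.4 0.6] 0.455
48.8 [-0.   0.9 -0.1] [1.3 5.5 1.3] 0.457
42.5 [-0.2  0.9 -0.3] [1.1 5.5 0.5] 0.462
36.2 [-0.4  1.  -0.7] [1.2 6.9 0.8] 0.458
30.0 [-0.4  0.9 -0.9] [ 1.8  6.1 -2.1] 0.458
22.6083 45.29335856437683 [-0.4  0.9 -0.8]
```

View pics/swung.png

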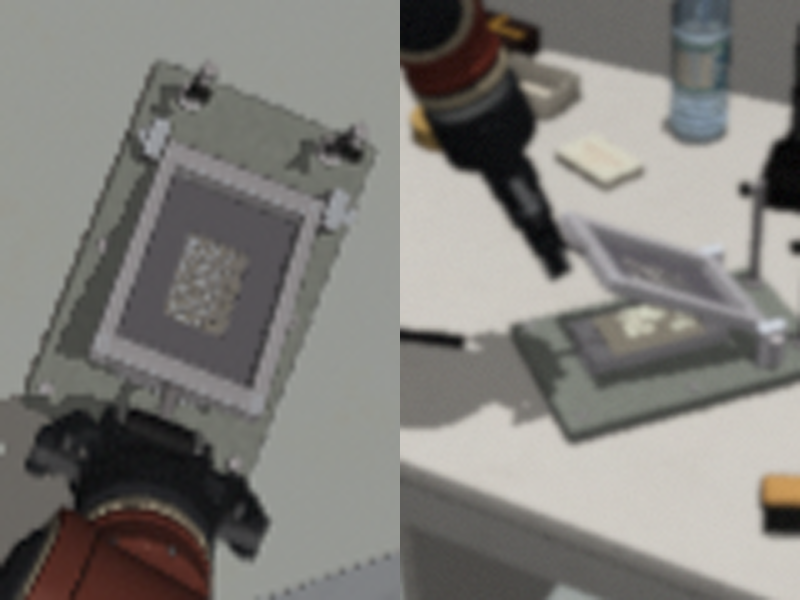

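The screen is swung forward and held at its bar, at top-crop (165,420), above the seated carrier. I'll measure its angle from depth.

```bash
cat > ang.py <<'E'
from arc import *
def ang(s):
    P=cloud(s)-c; Q=(P@Rp)*1000
    m=(Q[...,0]>-70)&(Q[...,0]<65)&(abs(Q[...,1])<50)&(Q[...,2]>50+.35*(85-Q[...,0]))&(Q[...,2]<50+.8*(85-Q[...,0])+16)&(abs(Q[...,1])>0)
    q=Q[m]; w=np.ones(len(q),bool)
    for _ in range(6):
        k=np.linalg.lstsq(np.c_[q[w][:,:2],np.ones(w.sum())],q[w][:,2],rcond=None)[0]; r=q[:,2]-np.c_[q[:,:2],np.ones(len(q))]@k; w=abs(r)<4
    return len(q),w.sum(),-np.degrees(np.arctan(k[0])),k
E
python3 - <<'E'
from ang import *; import pickle
for n in("top3","scene3"): print(n,ang(pickle.load(open(n+".pkl","rb"))))
E
```

```text
top3 (1156, np.int64(732), np.float64(31.19168393183299), array([-6.05423167e-01,  1.55825299e-03,  9.50376442e+01]))
scene3 (609, np.int64(280), np.float64(34.48729482383119), array([-6.86954518e-01,  1.47016633e-02,  9.93196225e+01]))
```

```bash
python3 - <<'E'
from ang import *; import pickle
for n in("top3","scene3"):
    s=pickle.load(open(n+".pkl","rb")); Q=((cloud(s)-c)@Rp)*1000; g=s["frame"].astype(int).mean(2)
    for nm,sel in(("inner mesh",(abs(Q[...,1])<36)&(Q[...,0]>-35)&(Q[...,0]<55)),("bars",(abs(Q[...,1])>43)&(abs(Q[...,1])<53)&(Q[...,0]>-60)&(Q[...,0]<65))):
        q=Q[sel&(Q[...,2]>46)]; h=q[:,2]-50-np.tan(np.radians(30))*(85-q[:,0])
        q=q[abs(h)<14]; 
        for _ in range(5):
            k=np.polyfit(q[:,0],q[:,2],1); r=q[:,2]-np.polyval(k,q[:,0]); q=q[abs(r)<max(2.5*r.std(),1)]
        print(n,nm,len(q),-np.degrees(np.arctan(k[0])),"z85",np.polyval(k,85),"std",r.std())
E
```

```text
top3 inner mesh 523 31.030559386915705 z85 43.57794180200674 std 1.8578396945055566
top3 bars 244 30.945741347280318 z85 58.14432458740202 std 2.0394124022041664
scene3 inner mesh 190 30.92605621137028 z85 45.008468642014144 std 0.7848892058396072
scene3 bars 281 31.358943090871954 z85 53.86262516255875 std 5.092212250487988
```

The camera fits agree on about 31.0°, while the kinematics suggest about 29.5°. I'll trim down 0.6°, recheck, let it settle and hand in.

```bash
python3 - <<'E'
from arc import *
from workcell import env,eyes
env.line_to(tcp(29.4),rate=.02); env.sleep(.8)
for n in("top","scene"):
    s=eyes.snapshot(n); Q=((cloud(s)-c)@Rp)*1000
    q=Q[(abs(Q[...,1])<36)&(Q[...,0]>-35)&(Q[...,0]<55)&(Q[...,2]>46)]; q=q[abs(q[:,2]-50-.577*(85-q[:,0]))<14]
    for _ in range(5):
        k=np.polyfit(q[:,0],q[:,2],1); r=q[:,2]-np.polyval(k,q[:,0]); q=q[abs(r)<max(2.5*r.std(),1)]
    print(n,len(q),-np.degrees(np.arctan(k[0])),np.polyval(k,85))
o=env.get_obs(); print(o["time_s"],o["finger_gap"],o["finger_force"],o["contact_force"],abs(o["joint_velocities"]).max())
print(env.finish_job())
E
```

```text
top 530 30.621644578498035 43.52866572531177
scene 196 30.53359517058257 44.89416087432682
23.8667 0.46158228645081295 45.57775676250458 [0.39730999 7.10352466 0.55316183] 0.10615283562297795
the job is handed in; nothing more can be done
None
```

The job is handed in at about 24 s on the robot's clock: the carrier lies flush on the two pins and is released, and the screen is held steady in the gripper at 30.5–30.6° by camera (kinematics suggest nearer 29°).

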